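# Clip the gear tray into the light fitting

## Robot

A 6-joint arm with a two-finger parallel gripper is mounted at the origin on the work surface. World frame = base frame: x ahead of the robot, y to its left, z up, the work surface at z = 0. Lengths are in mm, angles in degrees, forces in N, time in s.
With the tool pointing down it reaches from about 300 to 850 mm from the base axis. Payload 4.2 kg.
Tool frame: the origin (TCP) lies midway between the tips of the shut fingers; the grasp point (between the pads) lies env.hold_point_z behind it (env.hold_point_z is the distance from the TCP to the grasp point, in mm); z points along the fingers, y is the line along which they close (so a half turn about z gives the same grasp; the last joint's range is limited). The gripper opens to 91 mm and grips with 3 to 60 N. Pads are 32 mm wide; open, the fingers measure 118 mm over their backs; the gripper's body (76 mm by 178 mm) begins 60 mm behind the grasp point.
Start: joints at [-75.401, 18.312, 89.639, -0, 72.044, -1.146], TCP at [156.032, -553.441, 213.976] pointing down, gripper open.
Joint ranges: [-177.97, 177.97], [-48.28, 115.42], [12.27, 149.76], [-77.06, 257.06], [2.81, 150.46], [-146.56, 146.56]. Speed limits (degrees/s): [147.25, 147.25, 180, 180, 180, 180].

## Interface

Orientations are given as [roll, pitch, yaw] about the fixed x, y, z axes, in that order (R = Rz(yaw) Ry(pitch) Rx(roll)).
In Python, from workcell import env, viewer, spotter gives the robot as it stands.
- The arm moves only by the tool apply_moves, never from a script. Its arguments are lists of equal length, an entry for each row: "delta_pos": the shift along the world's x, y, z normalised to -1 to 1, where 1 is 120 mm, a list of three; "rot": the turn, a rotation vector about the world's x, y, z normalised to -1 to 1, where 1 is 1.5 rad, a list of three; "hand": the opening, from 0 (shut) to 1 (fully open). A call has 1 to 10 rows; each row is the pose to reach, as a shift and turn from the pose commanded when the call began; what a row does not reach only later rows make up. A row lasts 1/12 s, in which the tool goes at most 41.7 mm and 7.16 degrees, less where a joint would pass 70% of its speed; a pose out of reach is approached as far as the arm can. A call with a number of a shift or a turn outside -1 to 1 is refused whole. A call with a gripper value outside its range is refused whole. The fingers move at their own pace and stop on an object; "newtons" is the grip in N (left out, the last holds). Time passes only in rows, so rows that repeat a pose let the fingers close. It gives the time, the measured TCP pose, the force, the opening and the grip force at its end, in the units of the state.
- env.state(): the state, without advancing time (a new reading comes with each control period).
- viewer.grab_frame(name): name is "scene" or "top"; returns a dict with "pixels" (384x512x3 uint8, red, green, blue), "camera_matrix" (3x3 intrinsics, pixels), "R" (3x3) and "t" (3): a world point X has camera coordinates R X + t. Camera axes: x right, y down, z forward; pixel columns grow to the right and rows downward; lengths in mm; the calibration is good to about 2 mm. A picture is of the moment at which its call begins. There is no depth.
- env.job_done(): hands the job in; it is judged then, once.
Trained networks look in a picture, given as the dict that the camera call returned (one of the last four; its "shot" number tells which), for a name from the list of things; names that differ only in an ending like _2 or _b are one class to them, and where a whole thing is asked for, a point or a joint stands for the part that bears it (a point fixed in the world has none). Each returns a list of dicts, best first, with "score" (0 to 1); they miss things now and then, are a little off and sometimes report something else, mostly with a low value. They report only what shows in the picture. A call takes as long as a camera call.
- spotter.trace(picture, query): "mask" (384x512 bool, what is visible of it) and "box" ([centre column, centre row, width, height] in pixels, round what is visible of it).
- spotter.landmark_of(picture, query): "position" ([column, row] in pixels: a listed point, or the origin of a listed thing).
The state is a dict: "time_s": time; "qpos": joint angles; "qvel": joint speeds; "effort": joint torques, N m; "ee_pos": TCP position; "ee_rot": TCP orientation; "force": force on the tool from outside, world axes, zero at the start; "torque": the same for the moment, N m; "gripper_width": finger opening in mm; "gripper_force": force on a finger pad.
Only numpy, scipy, OpenCV 4.12 (cv2) and the standard library are available. Lean on these libraries where they do the work, as an engineer would, in place of code of your own. Each camera call takes 0.05 s, during which the arm holds its last target. There are 200 camera calls.

## Task

Fit the gear tray with its white LED driver back into the light fitting clamped on the bench, its orange terminal block towards the cable entry: feel the ears at the tray's two ends into the slots, slide them straight down past the spring clips and press until the tray lies flat and fully home at both ends, then let go. Passing the clips takes a firm push, but the fitting must never bear more than 45 N, and leave the book, the screwdriver and the jar where they are.

Things in the scene. Friction and masses are not known exactly. Their poses are not given: they have to be found in the camera images.
- tray: Loose gear tray, about 0.3 kg, flat on the bench: aluminium plate 44 (x) x 160 (y) x 4 mm with an ear at each end, 198 mm overall. White LED driver on it, box 30 (x) x 116 (y) mm, 4 to 38 mm above the underside, centred: grasp across its 30 mm. Terminal blocks 22 mm high at y = +66 (orange), -66 mm (grey). Origin: centre of the plate's underside; z up, y towards the orange end.
- fitting: Fixed white batten pan on wooden packing, open above, 64 (x) x 460 (y) mm, walls 18 mm high; end caps with lampholders 72 mm high beyond |y| = 206; clamps at |y| = 165, 24 mm high, out to |x| = 66; black cable entry at the +y end. Origin: centre of its underside, 4 to 14 mm above the bench; z up, y towards the cable entry. A steel carrier rail lies along its middle.
- rail_mid (a point): Nominal middle of the carrier rail, 10 mm above the fitting's origin: there the underside of the seated tray's middle comes, directions as the fitting's. But the rail is screwed fast through long holes, anywhere from 12 mm towards -y to 12 mm towards +y of this point (x and height are true); this reading does not tell where: feel or look. It does not shift under the push.
- ear_wide (a point): Middle of the underside of the tray's wide ear, 89 mm from the tray's origin along +y: flat, 4 mm thick, level with the plate, 20 mm wide in x, reaching 18 mm beyond the plate's end. Its slot, in the rail's bracket on the cable-entry side, is open above and 22 mm wide between two rigid steel cheeks, lips flared 1 mm, top 28 mm above the fitting's origin.
- ear_narrow (a point): The same at the -y end, 89 mm from the tray's origin: ear 14 mm wide, slot 16 mm. The plate goes down between the cheeks of the two brackets, 162 mm apart, so 1 mm play each way in y. If the tray is off along y, one plate end lands on its cheeks (underside 24 to 28 mm above the fitting's origin), pushing that end up, or just scrapes down a cheek and is pushed aside.
- clip_wide_near (a joint): Brass spring clip at the -x side of the wide slot, one of four (two a slot): how far it is pushed out, m. Its sloping leaf meets the ear's lower edge with the tray's underside 21 mm above the fitting's origin, has given 2 mm at 18, then rubs on the ear and holds it wherever the push stops, till home at 10. All four together resist with 5 to 15 N.
- pad_wide (a joint): Rubber pad on the wide bracket's ledge (the narrow one has the same), on which the ear comes to rest: how far it is pressed down, m; 25 N per mm, so home is felt as a steep rise of force.
- book: Red book lying on the bench, 112 x 178 x 26 mm; origin at the centre of its underside. Bystander.
- screwdriver: Screwdriver lying on the bench off the fitting's right-hand end, about 0.2 m long. Bystander.
- jar: Small glass jar with a black lid standing beyond the fitting, 52 mm across, 70 mm high; origin at the centre of its foot. Bystander.

How it is judged:
By the outcome, as a careful person would: the job done as asked, in the order asked, and still so for the second after the job is handed in, with the robot touching nothing.
It also fails if it takes over 64 s, if anything falls off the work surface, if the arm or the gripper's body presses on something with over 40 N, if the wrist force passes 120 N, or if a joint passes its speed limit or range.

## Working session

There is one attempt and no reset: what is moved stays moved. The work goes in short steps, Python scripts to look and compute and a tool call to move; the robot and the scene stay as the last step left them, time stands still between calls to the robot, and variables do not carry over. Pictures are saved under pics/ and viewed, at most 10 in all, crops included, and the job is handed in when it is done.

Besides the shell and the picture viewer there is one more tool, called by a JSON object that holds its "op" and its "data". apply_moves: Moves the arm, as the interface text tells. Its arguments: {"type":"object","properties":{"delta_pos":{"type":"array"},"rot":{"type":"array"},"hand":{"type":"array"},"newtons":{"type":"number"}},"required":["delta_pos","rot","hand"]}

```bash
mkdir -p pics; ls; cat > h.py <<'E'
import numpy as np, cv2
from workcell import env, viewer, spotter
def ray(p,uv):
    K,R,t=[np.array(p[k],float) for k in("camera_matrix","R","t")]
    d=R.T@np.linalg.solve(K,[uv[0],uv[1],1]); return -R.T@t.ravel(),d
def at(p,uv,z):
    c,d=ray(p,uv); return c+d*(z-c[2])/d[2]
def proj(p,X):
    K,R,t=[np.array(p[k],float) for k in("camera_matrix","R","t")]
    q=K@(R@np.array(X,float)+t.ravel()); return q[:2]/q[2]
def save(p,n,box=None,s=1):
    im=cv2.cvtColor(p["pixels"],cv2.COLOR_RGB2BGR)
    if box: im=im[box[1]:box[3],box[0]:box[2]]
    cv2.imwrite("pics/"+n,cv2.resize(im,None,fx=s,fy=s,interpolation=cv2.INTER_CUBIC))
E
python3 - <<'E'
from h import *
print(env.state(), env.hold_point_z)
for n in("scene","top"):
    p=viewer.grab_frame(n); save(p,n+"0.png",s=1.5)
    c=ray(p,(256,192)); print(n,c[0].round(),p["camera_matrix"][0][0])
    for q,z in(("tray",0),("ear_wide",0),("ear_narrow",0),("fitting",9),("rail_mid",19),("clip_wide_near",30),("book",0),("jar",0),("screwdriver",10)):
        r=spotter.landmark_of(p,q)[:2]
        print(q,[(np.round(a["position"]),round(a["score"],2),at(p,a["position"],z).round(1)) for a in r])
E
```

```text
pics
{'time_s': 0.0, 'qpos': array([-7.54010186e+01,  1.83505761e+01,  8.97056206e+01, -2.25651783e-03,
        7.20416673e+01, -1.14596703e+00]), 'qvel': array([-0.00211855,  0.07105163,  0.04964356, -0.00810876, -0.00816381,
        0.18516846]), 'effort': array([-1.88411213e-03, -4.12468386e+01, -2.31975675e+01,  7.25331274e-02,
        4.55052929e-02, -1.22748579e-04]), 'ee_pos': array([ 155.89442947, -552.95596895,  213.13625851]), 'ee_rot': array([-1.79902113e+02,  1.87724387e-04,  1.57456462e+01]), 'force': array([ 0.16258866,  0.05233307, -1.19976189]), 'torque': array([-0.00139233,  0.03953079,  0.05831015]), 'gripper_force': 0.0, 'gripper_width': 91.09085057783484} 18.8
scene [ 914. -548. 1046.] 425.29389731533973
tray [(array([172., 222.]), 0.96, array([ 410.7, -220.3,    0. ])), (array([184., 192.]), 0.49, array([ 372.8, -127. ,    0. ]))]
ear_wide [(array([183., 195.]), 0.93, array([ 378.7, -135. ,    0. ]))]
ear_narrow [(array([161., 252.]), 0.59, array([ 449.5, -306.4,    0. ]))]
fitting [(array([272., 207.]), 0.78, array([610.1, -21.3,   9. ]))]
rail_mid [(array([269., 203.]), 0.84, array([600. , -19.5,  19. ]))]Traceback (most recent call last):
  File "<stdin>", line 7, in <module>
ValueError: it knows: book, ear_narrow, ear_wide, fitting, jar, rail_mid, screwdriver, tray
```

```bash
python3 - <<'E'
from h import *
for n in("scene","top"):
    p=viewer.grab_frame(n); save(p,n+"0.png",s=1.5)
    c=ray(p,(256,192)); print(n,c[0].round(),p["camera_matrix"][0][0])
    for q,z in(("tray",0),("ear_wide",0),("ear_narrow",0),("fitting",9),("rail_mid",19),("book",0),("jar",0),("screwdriver",10)):
        r=spotter.landmark_of(p,q)[:2]
        print(q,[(np.round(a["position"]),round(a["score"],2),at(p,a["position"],z).round(1)) for a in r])
    t=spotter.trace(p,"tray")[0]["mask"]; f=spotter.trace(p,"fitting")[0]["mask"]
    for m in(t,f):
        ys,xs=np.nonzero(m); print(cv2.minAreaRect(np.c_[xs,ys].astype(np.float32)))
E
```

```text
scene [ 914. -548. 1046.] 425.29389731533973
tray [(array([171., 221.]), 0.67, array([ 407.9, -220.4,    0. ]))]
ear_wide [(array([180., 196.]), 0.8, array([ 375.8, -143.4,    0. ]))]
ear_narrow [(array([162., 249.]), 0.68, array([ 447.1, -298.4,    0. ]))]
fitting [(array([271., 206.]), 0.55, array([607.7, -19.4,   9. ]))]
rail_mid [(array([271., 204.]), 0.91, array([607.4, -20.9,  19. ]))]
book [(array([260., 127.]), 0.85, array([408.7, 207.3,   0. ]))]
jar [(array([319., 226.]), 0.87, array([746.8,  11.4,   0. ])), (array([146., 300.]), 0.44, array([ 508. , -423.3,    0. ]))]
screwdriver [(array([143., 296.]), 0.75, array([ 499. , -423.5,   10. ]))]
((169.10000610351562, 222.1999969482422), (18.024978637695312, 65.45914459228516), 18.43494987487793)
((269.2281799316406, 205.0480499267578), (49.49013137817383, 156.67755126953125), 32.17865753173828)
top [ 398.  -35. 1029.] 368.46231673604564
tray [(array([317., 242.]), 0.7, array([ 403.4, -219.8,    0. ]))]
ear_wide [(array([285., 255.]), 0.65, array([ 367.9, -131.6,    0. ]))]
ear_narrow [(array([347., 225.]), 0.75, array([ 446. , -306.7,    0. ]))]
fitting [(array([240., 174.]), 0.96, array([597.2, -11.9,   9. ]))]
rail_mid [(array([241., 173.]), 0.6, array([598. , -15.8,  19. ]))]
book [(array([162., 242.]), 0.93, array([413.9, 207.5,   0. ])), (array([387., 208.]), 0.45, array([ 490.9, -421. ,    0. ]))]
jar [(array([229., 126.]), 0.8, array([741.4,  16.6,   0. ]))]
screwdriver [(array([388., 207.]), 0.56, array([ 493.3, -420.8,   10. ]))]
((317.2833557128906, 240.09921264648438), (17.038936614990234, 70.22608947753906), 62.90445327758789)
((237.7768096923828, 174.06878662109375), (46.516544342041016, 177.72447204589844), 79.99201965332031)
```

View pics/scene0.png

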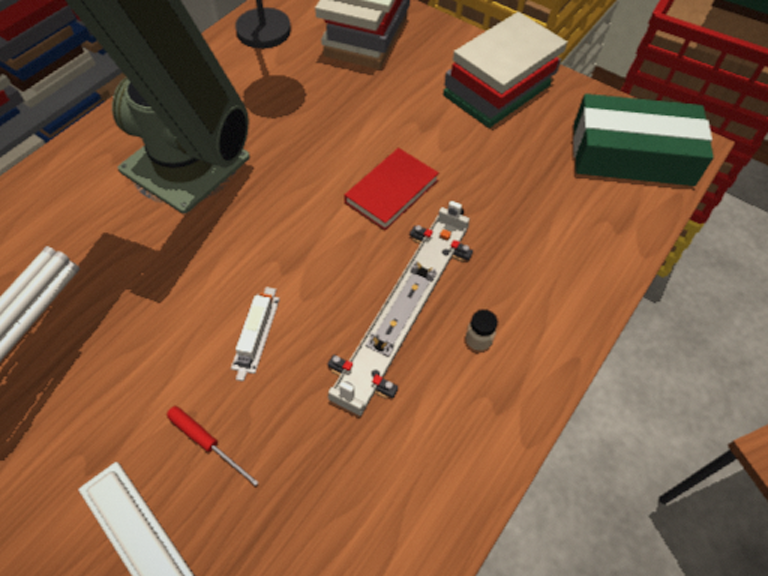

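View pics/top0.png

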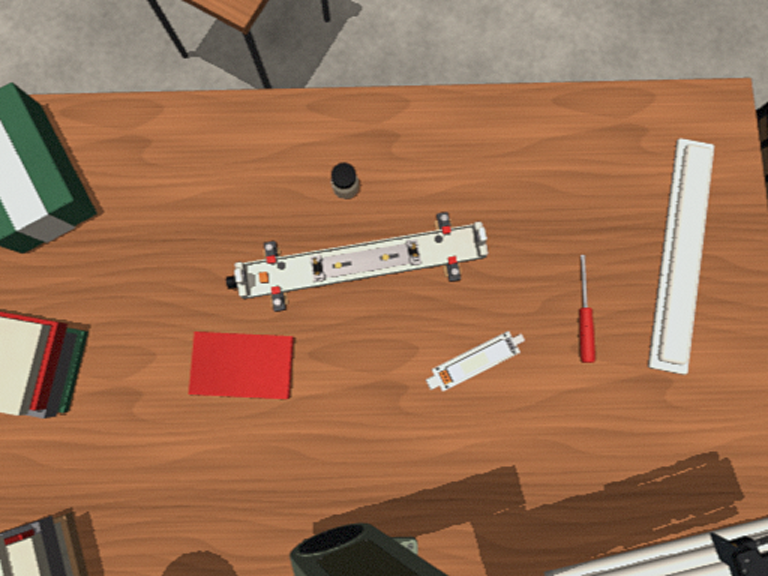

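Tray at about (317,240)/top with its orange end lower-left; the fitting runs across the centre with the cable entry at the left (155,188). The brackets are at about (212,178) and (275,167).

```bash
cat >> h.py <<'E'
def rect(p,z,c,yaw,hx,hy,s):
    # rectified view: local y to the left, local x up, s px/mm
    a=np.radians(yaw);ex=np.array([np.cos(a),np.sin(a),0]);ey=np.array([-np.sin(a),np.cos(a),0]);o=np.array([c[0],c[1],z])
    W,H=int(2*hy*s),int(2*hx*s)
    src=np.float32([proj(p,o+ex*i*hx+ey*j*hy) for i,j in((1,1),(1,-1),(-1,-1),(-1,1))])
    M=cv2.getPerspectiveTransform(src,np.float32([[0,0],[W,0],[W,H],[0,H]]))
    return cv2.warpPerspective(cv2.cvtColor(p["pixels"],cv2.COLOR_RGB2BGR),M,(W,H),flags=cv2.INTER_CUBIC)
E
python3 - <<'E'
from h import *
ims=[]
for n in("top","scene"):
    p=viewer.grab_frame(n)
    for q,z in(("tray",20),("fitting",25)):
        m=spotter.trace(p,q)[0]["mask"]; ys,xs=np.nonzero(m)
        X=np.array([at(p,(x,y),z)[:2] for x,y in zip(xs,ys)])
        d=X-X.mean(0);w,v=np.linalg.eigh(d.T@d);a=v[:,1]*np.sign(v[1,1])
        print(n,q,X.mean(0).round(1),"yaw",np.degrees(np.arctan2(-a[0],a[1])).round(2),cv2.minAreaRect(X.astype(np.float32)))
    ims.append(rect(p,19,(601,-17),9.5,70,250,1.6))
    ims.append(rect(p,4,(407,-220),25,40,250,1.6))
cv2.imwrite("pics/r1.png",np.vstack(ims)[:, :])
print(np.vstack(ims).shape)
E
```

```text
top tray [ 405.7 -215. ] yaw 24.15 ((407.5037841796875, -217.52938842773438), (48.44108581542969, 192.27340698242188), 25.491390228271484)
top fitting [594.6  -9.6] yaw 8.29 ((592.840576171875, -6.4736480712890625), (130.77357482910156, 490.121826171875), 8.276985168457031)
scene tray [ 414.7 -229. ] yaw 24.74 ((413.9197998046875, -227.69378662109375), (48.5721435546875, 191.10104370117188), 24.48076820373535)
scene fitting [601.5 -32.2] yaw 8.82 ((597.3482055664062, -2.29107666015625), (132.0328369140625, 498.572509765625), 8.788774490356445)
(704, 800, 3)
```

{"op": "apply_moves", "data": {"delta_pos": [[0.35,0.35,0],[0.7,0.7,0],[1,1,0],[1,1,0],[1,1,0],[1,1,0],[1,1,0],[1,1,0],[1,1,0],[1,1,0]], "rot": [[0,0,0.08],[0,0,0.16],[0,0,0.24],[0,0,0.32],[0,0,0.4],[0,0,0.48],[0,0,0.56],[0,0,0.64],[0,0,0.72],[0,0,0.8]], "hand": [0.66,0.66,0.66,0.66,0.66,0.66,0.66,0.66,0.66,0.66]}}

```text
time_s: 2.53
ee_pos: [276.1, -433.4, 214.1]
ee_rot: [180.0, 0.0, 84.9]
force: [-1.1, -0.0, 0.4]
gripper_width: 60.2
gripper_force: 0.0
```

View pics/r1.png

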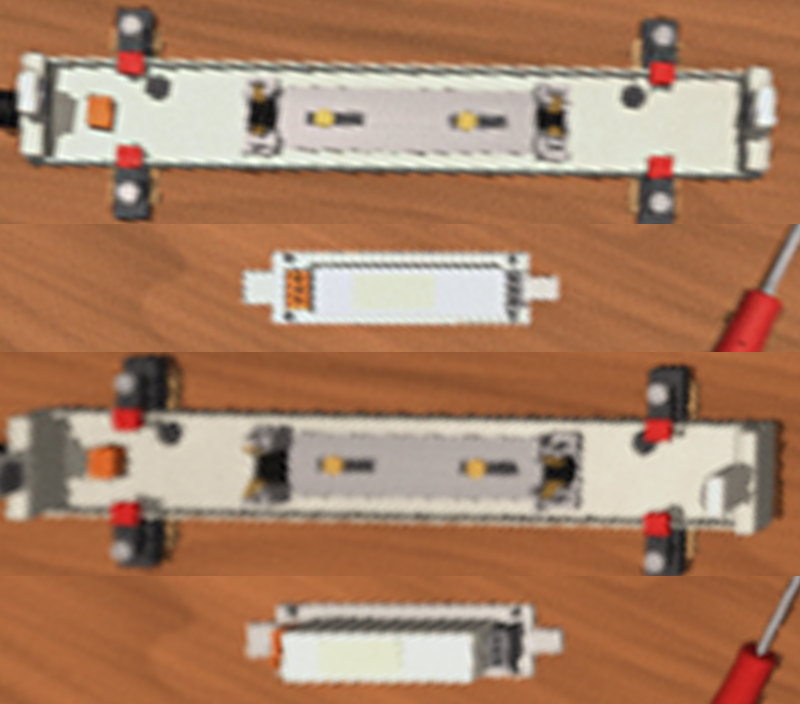

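Tray pose is about (407,-220), yaw 25, in both views. The fitting's yaw is about 8.4, and the brackets sit around rectified cols 262 and 551.

{"op": "apply_moves", "data": {"delta_pos": [[0.25,0.25,0],[0.5,0.5,-0.1],[0.75,0.75,-0.2],[1,1,-0.3],[1,1,-0.4],[1,1,-0.5],[1,1,-0.5]], "rot": [[0,0,0.07],[0,0,0.14],[0,0,0.21],[0,0,0.28],[0,0,0.35],[0,0,0.355],[0,0,0.355]], "hand": [0.66,0.66,0.66,0.66,0.66,0.66,0.66]}}

```text
time_s: 3.12
ee_pos: [395.5, -311.6, 151.8]
ee_rot: [-179.9, -0.2, 115.1]
force: [-0.6, -0.2, 0.9]
gripper_width: 59.7
gripper_force: 0.0
```

{"op": "apply_moves", "data": {"delta_pos": [[0.05,0.35,0],[0.092,0.7,0],[0.092,0.78,-0.15],[0.092,0.78,-0.4],[0.092,0.78,-0.65],[0.092,0.78,-0.65],[0.092,0.78,-0.65]], "rot": [[0,0,0],[0,0,0],[0,0,0],[0,0,0],[0,0,0],[0,0,0],[0,0,0]], "hand": [0.66,0.66,0.66,0.66,0.66,0.66,0.66]}}

```text
time_s: 3.7
ee_pos: [406.5, -220.0, 75.9]
ee_rot: [-179.9, -0.1, 115.0]
force: [-0.1, -0.6, 0.8]
gripper_width: 60.3
gripper_force: 0.0
```

```bash
python3 - <<'E'
from h import *
s=env.state();print(s["ee_pos"],s["ee_rot"],s["force"])
p=viewer.grab_frame("scene"); save(p,"g1.png",(90,130,290,280),4)
E
```

```text
[ 406.52477436 -219.96055172   75.93504584] [-1.79930295e+02 -1.01369464e-01  1.14951222e+02] [-0.09202321 -0.59035892  0.77227548]
```

View pics/g1.png

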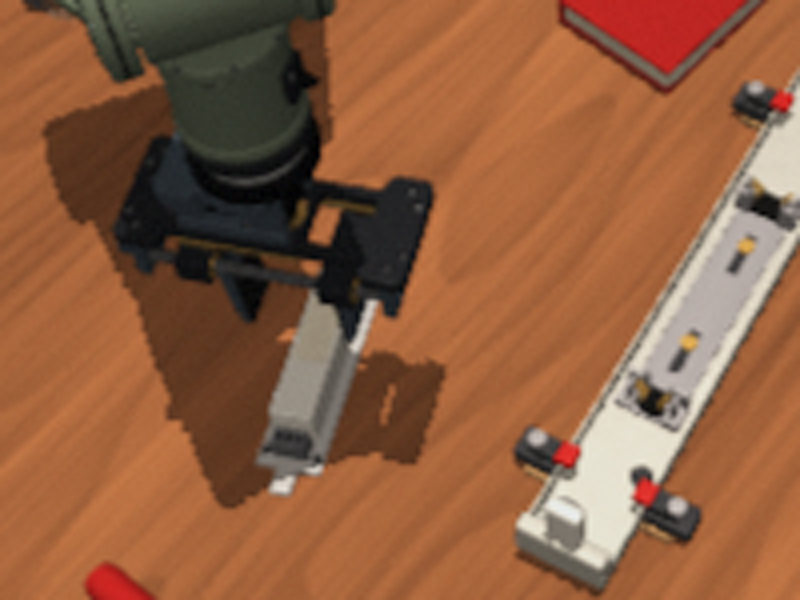

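Fingers straddle the driver at about (345,300). Descending and gripping.

{"op": "apply_moves", "data": {"delta_pos": [[0,0,-0.25],[0,0,-0.45],[0,0,-0.525],[0,0,-0.525],[0,0,-0.525],[0,0,-0.525],[0,0,-0.525],[0,0,-0.525],[0,0,-0.525],[0,0,-0.525]], "rot": [[0,0,0],[0,0,0],[0,0,0],[0,0,0],[0,0,0],[0,0,0],[0,0,0],[0,0,0],[0,0,0],[0,0,0]], "hand": [0.66,0.66,0.66,0.66,0.2,0.2,0.2,0.2,0.2,0.2], "newtons": 45}}

```text
time_s: 4.58
ee_pos: [407.4, -220.2, 13.8]
ee_rot: [180.0, 0.1, 115.0]
force: [-0.7, -0.5, 6.0]
gripper_width: 29.7
gripper_force: 45.0
```

```bash
python3 - <<'E'
from h import *
s=env.state();print({k:np.round(s[k],2) for k in("ee_pos","ee_rot","force","torque","gripper_width","gripper_force")})
E
```

```text
{'ee_pos': array([ 407.4 , -220.15,   13.77]), 'ee_rot': array([1.7997e+02, 7.0000e-02, 1.1502e+02]), 'force': array([-0.66, -0.54,  5.99]), 'torque': array([-0.06,  0.16, -0.06]), 'gripper_width': np.float64(29.73), 'gripper_force': np.float64(45.0)}
```

{"op": "apply_moves", "data": {"delta_pos": [[0,0,0.1],[0,0,0.35],[0,0,0.65],[0.2,0.2,0.9],[0.4,0.4,0.95],[0.6,0.6,0.95],[0.8,0.8,0.95],[1,1,0.95],[1,1,0.95]], "rot": [[0,0,0],[0,0,0],[0,0,0],[0,0,-0.04],[0,0,-0.08],[0,0,-0.12],[0,0,-0.16],[0,0,-0.193],[0,0,-0.193]], "hand": [0.2,0.2,0.2,0.2,0.2,0.2,0.2,0.2,0.2]}}

```text
time_s: 5.33
ee_pos: [531.2, -95.9, 126.6]
ee_rot: [179.8, -0.1, 98.5]
force: [0.8, -0.1, -2.8]
gripper_width: 29.7
gripper_force: 45.0
```

{"op": "apply_moves", "data": {"delta_pos": [[0.2,0.22,0],[0.4,0.44,0],[0.6,0.65,0],[0.6,0.65,-0.2],[0.6,0.65,-0.35],[0.6,0.65,-0.35],[0.6,0.65,-0.35],[0.6,0.65,-0.35]], "rot": [[0,0,0],[0,0,0],[0,0,0],[0,0,0],[0,0,0],[0,0,0],[0,0,0],[0,0,0]], "hand": [0.2,0.2,0.2,0.2,0.2,0.2,0.2,0.2]}}

```text
time_s: 6.0
ee_pos: [599.3, -22.2, 85.5]
ee_rot: [180.0, 0.0, 98.4]
force: [0.0, -0.1, -3.8]
gripper_width: 30.0
gripper_force: 45.0
```

```bash
python3 - <<'E'
from h import *
s=env.state();print({k:np.round(s[k],2) for k in("time_s","ee_pos","ee_rot","force","torque","gripper_width","gripper_force")})
ims=[]
zu=s["ee_pos"][2]-13.8
for n in("top","scene"):
    p=viewer.grab_frame(n)
    ims.append(rect(p,zu+4,(599,-21.5),8.4,60,150,2.6))
    for q in("ear_wide","ear_narrow","tray"):
        print(n,q,[(at(p,a["position"],zu).round(1),round(a["score"],2)) for a in spotter.landmark_of(p,q)[:1]])
cv2.imwrite("pics/r2.png",cv2.resize(np.vstack(ims),(750,600)))
E
```

```text
{'time_s': np.float64(6.0), 'ee_pos': array([599.25, -22.16,  85.49]), 'ee_rot': array([179.96,   0.  ,  98.4 ]), 'force': array([ 0.04, -0.12, -3.8 ]), 'torque': array([-0.  , -0.13,  0.01]), 'gripper_width': np.float64(30.05), 'gripper_force': np.float64(45.0)}
top ear_wide [(array([593. ,  71.5,  71.7]), 0.53)]
top ear_narrow [(array([ 613.9, -112.2,   71.7]), 0.62)]
top tray []
scene ear_wide []
scene ear_narrow [(array([ 621.5, -116.8,   71.7]), 0.95)]
scene tray [(array([600.3, -23.5,  71.7]), 0.89)]
```

View pics/r2.png

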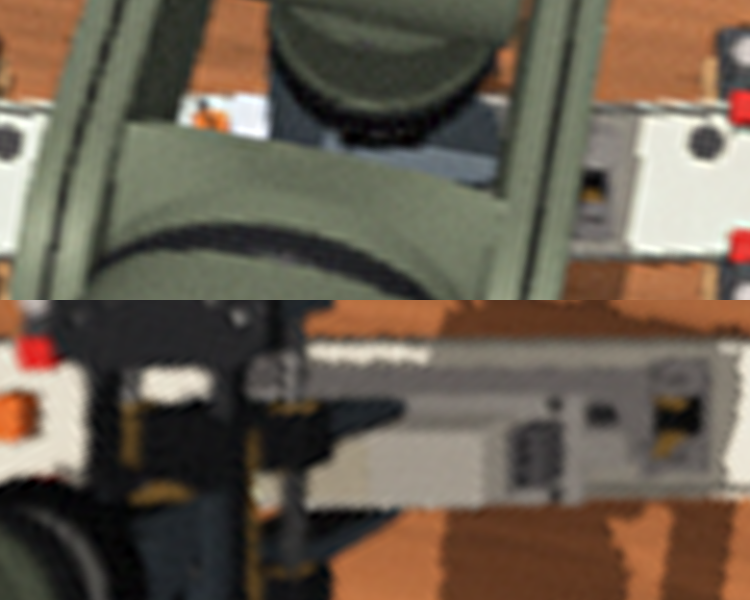

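Tray is level above the rail; the narrow slot is visible at scene (677,415). Going lower to compare.

{"op": "apply_moves", "data": {"delta_pos": [[0,0,-0.1],[0,0,-0.2],[0,0,-0.2],[0,0,-0.2]], "rot": [[0,0,0],[0,0,0],[0,0,0],[0,0,0]], "hand": [0.2,0.2,0.2,0.2]}}

```text
time_s: 6.73
ee_pos: [598.6, -21.8, 60.6]
ee_rot: [-179.9, -0.0, 98.4]
force: [-0.0, 0.4, -3.8]
gripper_width: 29.8
gripper_force: 45.0
```

```bash
python3 - <<'E'
from h import *
s=env.state();print({k:np.round(s[k],2) for k in("time_s","ee_pos","ee_rot","force","torque")})
zu=s["ee_pos"][2]-13.8
c=s["ee_pos"];a=np.radians(8.4);ey=np.array([-np.sin(a),np.cos(a)])
ims=[]
p=viewer.grab_frame("scene"); d=c[:2]-ey*85
for z in(zu,36):
    ims.append(rect(p,z,d,8.4,30,45,8))
p=viewer.grab_frame("top")
ims.append(rect(p,zu,d,8.4,30,45,8)); ims.append(rect(p,zu,c[:2]+ey*85,8.4,30,45,8))
im=np.vstack([np.hstack(ims[:2]),np.hstack(ims[2:])])
im=cv2.resize(im,None,fx=.55,fy=.55,interpolation=cv2.INTER_AREA);print(im.shape)
cv2.imwrite("pics/r3.png",im)
E
```

```text
{'time_s': np.float64(6.73), 'ee_pos': array([598.61, -21.85,  60.64]), 'ee_rot': array([-1.7993e+02, -2.0000e-02,  9.8420e+01]), 'force': array([-0.05,  0.42, -3.82]), 'torque': array([-0.02, -0.07, -0.01])}
(528, 792, 3)
```

View pics/r3.png

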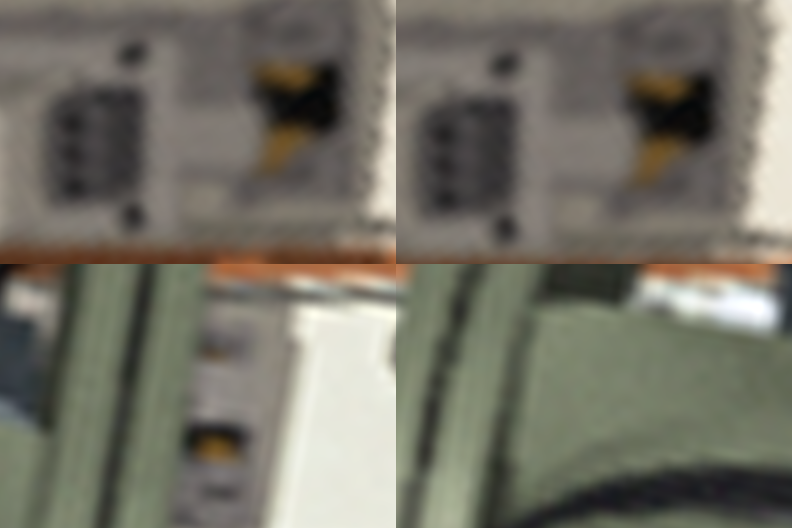

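The narrow ear sits at about (215,140), just short of its slot at about (300,105); that matches the top-view estimate within about 1 mm. Feeling downwards.

{"op": "apply_moves", "data": {"delta_pos": [[0.003,0.003,-0.02],[0.003,0.003,-0.04],[0.003,0.003,-0.045],[0.003,0.003,-0.05],[0.003,0.003,-0.055],[0.003,0.003,-0.06]], "rot": [[0,0,0],[0,0,0],[0,0,0],[0,0,0],[0,0,0],[0,0,0]], "hand": [0.2,0.2,0.2,0.2,0.2,0.2]}}

```text
time_s: 7.33
ee_pos: [599.5, -21.5, 53.8]
ee_rot: [180.0, 0.0, 98.4]
force: [0.4, 0.1, -3.6]
gripper_width: 29.8
gripper_force: 45.0
```

{"op": "apply_moves", "data": {"delta_pos": [[0,0,-0.008],[0,0,-0.016],[0,0,-0.016]], "rot": [[0,0,0],[0,0,0],[0,0,0]], "hand": [0.2,0.2,0.2]}}

```text
time_s: 7.58
ee_pos: [599.3, -21.5, 51.6]
ee_rot: [-180.0, -0.0, 98.4]
force: [0.0, 0.4, -3.2]
gripper_width: 29.9
gripper_force: 45.0
```

```bash
cat > st.py <<'E'
from h import *
s=env.state();print({k:np.round(s[k],2).tolist() for k in("time_s","ee_pos","ee_rot","force","torque","gripper_width")})
E
python3 st.py
```

```text
{'time_s': 7.58, 'ee_pos': [599.27, -21.48, 51.63], 'ee_rot': [-179.98, -0.0, 98.42], 'force': [0.05, 0.42, -3.16], 'torque': [-0.02, -0.12, 0.02], 'gripper_width': 29.91}
```

{"op": "apply_moves", "data": {"delta_pos": [[0,0,-0.01],[0,0,-0.02],[0,0,-0.02]], "rot": [[0,0,0],[0,0,0],[0,0,0]], "hand": [0.2,0.2,0.2]}}

```text
time_s: 7.83
ee_pos: [599.3, -21.5, 49.2]
ee_rot: [-180.0, -0.0, 98.4]
force: [-0.3, -0.1, -2.8]
gripper_width: 30.0
gripper_force: 45.0
```

```bash
python3 st.py
```

```text
{'time_s': 7.83, 'ee_pos': [599.25, -21.48, 49.18], 'ee_rot': [-179.98, -0.0, 98.42], 'force': [-0.35, -0.07, -2.77], 'torque': [-0.04, -0.07, 0.03], 'gripper_width': 30.04}
```

{"op": "apply_moves", "data": {"delta_pos": [[0,0,-0.01],[0,0,-0.02],[0,0,-0.02]], "rot": [[0,0,0],[0,0,0],[0,0,0]], "hand": [0.2,0.2,0.2]}}

```text
time_s: 8.08
ee_pos: [599.2, -21.5, 46.8]
ee_rot: [-180.0, -0.0, 98.4]
force: [0.8, -0.2, -3.0]
gripper_width: 29.8
gripper_force: 45.0
```

```bash
python3 st.py
```

```text
{'time_s': 8.08, 'ee_pos': [599.22, -21.49, 46.77], 'ee_rot': [-179.98, -0.01, 98.42], 'force': [0.76, -0.18, -3.04], 'torque': [0.0, -0.14, -0.0], 'gripper_width': 29.77}
```

{"op": "apply_moves", "data": {"delta_pos": [[0,0,-0.008],[0,0,-0.016],[0,0,-0.016]], "rot": [[0,0,0],[0,0,0],[0,0,0]], "hand": [0.2,0.2,0.2]}}

```text
time_s: 8.33
ee_pos: [599.3, -21.5, 44.9]
ee_rot: [-180.0, -0.0, 98.4]
force: [-0.0, -1.1, -3.0]
gripper_width: 29.7
gripper_force: 45.0
```

```bash
python3 st.py
```

```text
{'time_s': 8.33, 'ee_pos': [599.32, -21.5, 44.95], 'ee_rot': [-179.99, -0.0, 98.42], 'force': [-0.01, -1.09, -3.0], 'torque': [-0.04, -0.12, -0.01], 'gripper_width': 29.71}
```

{"op": "apply_moves", "data": {"delta_pos": [[0,0,-0.008],[0,0,-0.016],[0,0,-0.016]], "rot": [[0,0,0],[0,0,0],[0,0,0]], "hand": [0.2,0.2,0.2]}}

```text
time_s: 8.58
ee_pos: [599.3, -21.4, 43.0]
ee_rot: [-180.0, -0.0, 98.4]
force: [-0.3, 0.2, -3.4]
gripper_width: 30.0
gripper_force: 45.0
```

```bash
python3 st.py
```

```text
{'time_s': 8.58, 'ee_pos': [599.29, -21.44, 43.0], 'ee_rot': [-179.98, -0.01, 98.42], 'force': [-0.33, 0.19, -3.44], 'torque': [-0.01, -0.11, 0.03], 'gripper_width': 30.03}
```

{"op": "apply_moves", "data": {"delta_pos": [[0,0,-0.008],[0,0,-0.016],[0,0,-0.016]], "rot": [[0,0,0],[0,0,0],[0,0,0]], "hand": [0.2,0.2,0.2]}}

```text
time_s: 8.83
ee_pos: [599.1, -21.5, 41.3]
ee_rot: [-180.0, -0.0, 98.4]
force: [-2.4, -0.2, -1.7]
gripper_width: 29.8
gripper_force: 45.0
```

```bash
python3 st.py
```

```text
{'time_s': 8.83, 'ee_pos': [599.1, -21.53, 41.32], 'ee_rot': [-179.97, -0.0, 98.43], 'force': [-2.39, -0.18, -1.71], 'torque': [-0.03, 0.08, -0.02], 'gripper_width': 29.76}
```

Contact pushes towards -x at both ends equally; easing that way.

{"op": "apply_moves", "data": {"delta_pos": [[-0.005,0,0],[-0.005,0,-0.005],[-0.005,0,-0.01]], "rot": [[0,0,0],[0,0,0],[0,0,0]], "hand": [0.2,0.2,0.2]}}

```text
time_s: 9.08
ee_pos: [598.8, -21.5, 40.3]
ee_rot: [180.0, 0.0, 98.4]
force: [-0.5, 0.1, 0.8]
gripper_width: 30.0
gripper_force: 45.0
```

```bash
python3 st.py
```

```text
{'time_s': 9.08, 'ee_pos': [598.8, -21.52, 40.31], 'ee_rot': [179.99, 0.0, 98.42], 'force': [-0.55, 0.09, 0.79], 'torque': [-0.09, 0.08, -0.0], 'gripper_width': 30.03}
```

{"op": "apply_moves", "data": {"delta_pos": [[0,0,-0.006],[0,0,-0.012],[0,0,-0.012]], "rot": [[0,0,0],[0,0,0],[0,0,0]], "hand": [0.2,0.2,0.2]}}

```text
time_s: 9.33
ee_pos: [599.2, -21.5, 39.3]
ee_rot: [179.9, 0.0, 98.4]
force: [-0.6, -0.6, 3.9]
gripper_width: 29.4
gripper_force: 45.0
```

```bash
python3 st.py
```

```text
{'time_s': 9.33, 'ee_pos': [599.18, -21.49, 39.26], 'ee_rot': [179.94, 0.01, 98.43], 'force': [-0.64, -0.56, 3.93], 'torque': [-0.12, 0.15, 0.02], 'gripper_width': 29.41}
```

Balanced rise at both ends: the clips. Pressing on.

{"op": "apply_moves", "data": {"delta_pos": [[0,0,-0.008],[0,0,-0.016],[0,0,-0.016]], "rot": [[0,0,0],[0,0,0],[0,0,0]], "hand": [0.2,0.2,0.2], "newtons": 60}}

```text
time_s: 9.58
ee_pos: [599.4, -21.5, 37.8]
ee_rot: [179.9, 0.0, 98.4]
force: [-1.6, -0.6, 6.1]
gripper_width: 29.8
gripper_force: 60.0
```

```bash
python3 st.py
```

```text
{'time_s': 9.58, 'ee_pos': [599.45, -21.51, 37.85], 'ee_rot': [179.9, 0.02, 98.43], 'force': [-1.61, -0.58, 6.1], 'torque': [-0.15, 0.29, 0.05], 'gripper_width': 29.78}
```

{"op": "apply_moves", "data": {"delta_pos": [[0,0,-0.008],[0,0,-0.016],[0,0,-0.016]], "rot": [[0,0,0],[0,0,0],[0,0,0]], "hand": [0.2,0.2,0.2]}}

```text
time_s: 9.83
ee_pos: [598.8, -21.7, 34.8]
ee_rot: [180.0, 0.0, 98.4]
force: [-1.1, -1.0, 1.6]
gripper_width: 29.9
gripper_force: 60.0
```

```bash
python3 st.py
```

```text
{'time_s': 9.83, 'ee_pos': [598.79, -21.68, 34.79], 'ee_rot': [179.99, 0.02, 98.43], 'force': [-1.09, -1.05, 1.63], 'torque': [-0.17, -0.03, 0.01], 'gripper_width': 29.92}
```

{"op": "apply_moves", "data": {"delta_pos": [[0,0,-0.008],[0,0,-0.016],[0,0,-0.016]], "rot": [[0,0,0],[0,0,0],[0,0,0]], "hand": [0.2,0.2,0.2]}}

```text
time_s: 10.08
ee_pos: [598.9, -21.5, 32.6]
ee_rot: [180.0, 0.0, 98.4]
force: [-0.5, -0.2, 0.9]
gripper_width: 29.3
gripper_force: 60.0
```

```bash
python3 st.py
```

```text
{'time_s': 10.08, 'ee_pos': [598.87, -21.53, 32.61], 'ee_rot': [180.0, 0.0, 98.42], 'force': [-0.48, -0.23, 0.93], 'torque': [-0.14, 0.04, -0.04], 'gripper_width': 29.26}
```

{"op": "apply_moves", "data": {"delta_pos": [[0,0,-0.006],[0,0,-0.012],[0,0,-0.012]], "rot": [[0,0,0],[0,0,0],[0,0,0]], "hand": [0.2,0.2,0.2]}}

```text
time_s: 10.33
ee_pos: [598.8, -21.4, 31.2]
ee_rot: [-180.0, -0.0, 98.4]
force: [-1.6, -1.1, 0.1]
gripper_width: 30.0
gripper_force: 60.0
```

```bash
python3 st.py
```

```text
{'time_s': 10.33, 'ee_pos': [598.8, -21.44, 31.23], 'ee_rot': [-180.0, -0.0, 98.42], 'force': [-1.59, -1.07, 0.11], 'torque': [-0.1, 0.02, -0.04], 'gripper_width': 29.96}
```

{"op": "apply_moves", "data": {"delta_pos": [[0,0,-0.006],[0,0,-0.012],[0,0,-0.012]], "rot": [[0,0,0],[0,0,0],[0,0,0]], "hand": [0.2,0.2,0.2]}}

```text
time_s: 10.58
ee_pos: [598.6, -21.4, 29.5]
ee_rot: [-180.0, -0.0, 98.4]
force: [0.4, 0.2, -1.5]
gripper_width: 29.4
gripper_force: 60.0
```

```bash
python3 st.py
```

```text
{'time_s': 10.58, 'ee_pos': [598.64, -21.36, 29.5], 'ee_rot': [-179.97, -0.01, 98.43], 'force': [0.44, 0.17, -1.54], 'torque': [-0.15, -0.12, 0.06], 'gripper_width': 29.43}
```

{"op": "apply_moves", "data": {"delta_pos": [[0,0,-0.005],[0,0,-0.01],[0,0,-0.01]], "rot": [[0,0,0],[0,0,0],[0,0,0]], "hand": [0.2,0.2,0.2]}}

```text
time_s: 10.83
ee_pos: [598.7, -21.4, 29.4]
ee_rot: [-180.0, -0.0, 98.4]
force: [-2.6, 0.5, 4.7]
gripper_width: 29.7
gripper_force: 60.0
```

```bash
python3 st.py
```

```text
{'time_s': 10.83, 'ee_pos': [598.68, -21.38, 29.39], 'ee_rot': [-179.99, -0.0, 98.43], 'force': [-2.55, 0.47, 4.67], 'torque': [-0.1, 0.32, 0.11], 'gripper_width': 29.74}
```

Steep rise: on the pads. Pressing home in small steps.

{"op": "apply_moves", "data": {"delta_pos": [[0,0,-0.005],[0,0,-0.01],[0,0,-0.01]], "rot": [[0,0,0],[0,0,0],[0,0,0]], "hand": [0.2,0.2,0.2]}}

```text
time_s: 11.08
ee_pos: [598.7, -21.4, 29.3]
ee_rot: [180.0, 0.0, 98.4]
force: [-4.3, 1.0, 10.3]
gripper_width: 29.9
gripper_force: 60.0
```

```bash
python3 st.py
```

```text
{'time_s': 11.08, 'ee_pos': [598.71, -21.4, 29.25], 'ee_rot': [179.98, 0.0, 98.43], 'force': [-4.33, 1.05, 10.32], 'torque': [-0.05, 0.7, 0.03], 'gripper_width': 29.9}
```

{"op": "apply_moves", "data": {"delta_pos": [[-0.004,0,-0.008],[-0.005,0,-0.016],[-0.005,0,-0.02],[-0.005,0,-0.02],[-0.005,0,-0.02]], "rot": [[0,0,0],[0,0,0],[0,0,0],[0,0,0],[0,0,0]], "hand": [0.2,0.2,0.2,0.2,0.2]}}

```text
time_s: 11.5
ee_pos: [598.7, -21.4, 28.9]
ee_rot: [179.9, 0.0, 98.4]
force: [-7.4, 0.6, 22.3]
gripper_width: 30.0
gripper_force: 60.0
```

```bash
python3 st.py
```

```text
{'time_s': 11.5, 'ee_pos': [598.7, -21.39, 28.92], 'ee_rot': [179.87, 0.02, 98.43], 'force': [-7.39, 0.59, 22.31], 'torque': [0.01, 1.28, 0.12], 'gripper_width': 30.01}
```

{"op": "apply_moves", "data": {"delta_pos": [[0,0,0.015],[0,0,0.03],[0,0,0.03],[0,0,0.03],[0,0,0.03],[0,0,0.03],[0,0,0.03]], "rot": [[0,0,0],[0,0,0],[0,0,0],[0,0,0],[0,0,0],[0,0,0],[0,0,0]], "hand": [0.2,0.2,0.2,0.5,0.5,0.5,0.5]}}

```text
time_s: 12.08
ee_pos: [598.2, -21.5, 28.4]
ee_rot: [-180.0, -0.0, 98.4]
force: [-0.0, 0.8, 0.6]
gripper_width: 45.0
gripper_force: 0.0
```

```bash
python3 st.py
```

```text
{'time_s': 12.08, 'ee_pos': [598.16, -21.53, 28.39], 'ee_rot': [-179.98, -0.01, 98.41], 'force': [-0.01, 0.8, 0.61], 'torque': [-0.0, -0.12, -0.07], 'gripper_width': 45.04}
```

Released freely. Lift straight up, swing back towards the start, and look.

{"op": "apply_moves", "data": {"delta_pos": [[0,0,0.15],[0,0,0.4],[0,0,0.7],[0,0,1],[-0.3,-0.3,1],[-0.6,-0.6,1],[-0.9,-0.9,1],[-1,-1,1],[-1,-1,1]], "rot": [[0,0,0],[0,0,0],[0,0,0],[0,0,0],[0,0,0],[0,0,0],[0,0,0],[0,0,0],[0,0,0]], "hand": [0.5,0.5,0.5,0.5,0.5,0.5,0.5,0.5,0.5]}}

```text
time_s: 12.83
ee_pos: [473.1, -144.6, 148.6]
ee_rot: [-179.8, 0.0, 98.2]
force: [0.2, 0.2, -0.1]
gripper_width: 45.9
gripper_force: 0.0
```

{"op": "apply_moves", "data": {"delta_pos": [[-0.3,-0.3,0],[-0.6,-0.6,0],[-0.9,-0.9,0],[-1,-1,0],[-1,-1,0]], "rot": [[0,0,0],[0,0,0],[0,0,0],[0,0,0],[0,0,0]], "hand": [0.5,0.5,0.5,0.5,0.5]}}

```text
time_s: 13.25
ee_pos: [354.3, -264.7, 148.7]
ee_rot: [-179.9, 0.1, 98.1]
force: [0.3, 0.8, 0.1]
gripper_width: 45.5
gripper_force: 0.0
```

```bash
python3 - <<'E'
from h import *
ims=[]
for n in("top","scene"):
    p=viewer.grab_frame(n); ims.append(rect(p,19,(599,-21.5),8.4,60,125,3))
    for q in("ear_wide","ear_narrow","tray"):
        print(n,q,[(at(p,a["position"],15).round(1),round(a["score"],2)) for a in spotter.landmark_of(p,q)[:1]])
    for q in("book","jar","screwdriver"):
        print(n,q,[at(p,a["position"],0).round(1) for a in spotter.landmark_of(p,q)[:1]])
im=np.vstack(ims);print(im.shape)
cv2.imwrite("pics/r4.png",cv2.resize(im,None,fx=.8,fy=.8))
E
```

```text
top ear_wide [(array([588.2,  62.3,  15. ]), 0.91)]
top ear_narrow [(array([ 601.2, -112.7,   15. ]), 0.82)]
top tray [(array([598.2, -27.2,  15. ]), 0.88)]
top book [array([410.4, 209.7,   0. ])]
top jar [array([744.2,  20.3,   0. ])]
top screwdriver [array([ 498.1, -426.6,    0. ])]
scene ear_wide [(array([582.2,  62.3,  15. ]), 0.73)]
scene ear_narrow [(array([ 610.5, -114.4,   15. ]), 0.74)]
scene tray [(array([600.8, -18.8,  15. ]), 0.74)]
scene book [array([414.7, 206. ,   0. ])]
scene jar [array([743.1,  12.6,   0. ])]
scene screwdriver [array([ 504.1, -424.3,    0. ])]
(720, 750, 3)
```

View pics/r4.png

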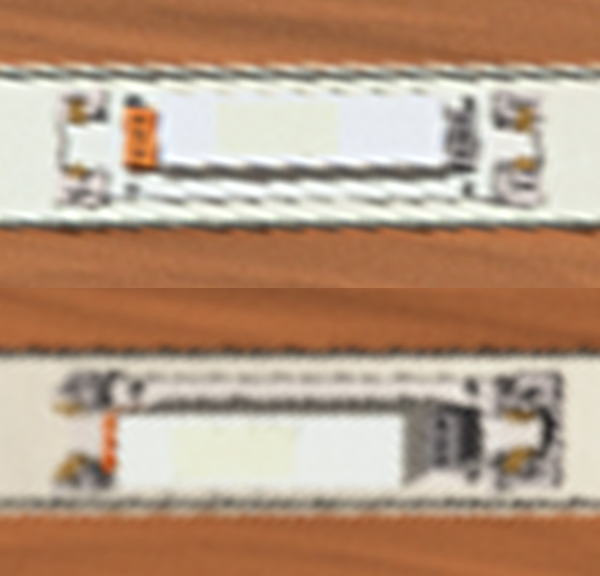

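The ears lie in both slots between the clips, at about (85,140) and (515,140). The orange block faces the cable entry and the bystanders have not moved. Handing in.

```bash
python3 -c "
from workcell import env
print(env.job_done())"
```

```text
the job is handed in; nothing more can be done
None
```

The tray is in the fitting with its orange block towards the cable entry. It was pressed onto both pads with an even push of about 26 N, under the 45 N limit. I let go, moved the arm clear and handed the job in at about 13 s; the camera views show both ears in their slots, and the book, screwdriver and jar where they were.

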